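Change the leaf cutter's feed to third with the H-gate lever

TASK

Set the leaf cutter's feed gearbox to third: without gripping the ball-knobbed gear lever, push it with your fingertips back to neutral, across through the cross channel of its H-shaped gate and then fully home into the third slot, the one with three dots (far end of the gate, on the side away from the cutter head). Do not force the lever against the gate, leave it standing in that slot, and leave the oil can, the spanner and the things on the rolling board where they are.

Things in the scene. Friction and masses are not known exactly. Their poses are not given: they have to be found in the camera images.
- cutter: Fixed green bench leaf cutter, at a new place and yaw each time. Origin on the table under the lever's pivot; +x away from the operator's (infeed) side, +y along the bed to cutter head and motor, z up. Gearbox 190 (x) by 170 (y) mm about the origin, top 104 mm up. Bed 30 mm high, x -130 to 150, y -210 to 630 mm. Nearest cheek of the cutter head at y = 190 mm, 185 mm high, screws to 215.
- gate_center (a point): Middle of the cross channel, on the gate's top face, 124 mm above the table. Steel plate 96 (x) by 84 (y) by 6 mm with two slots 14 mm wide along the cutter's x, at y = +16.5 and -16.5 mm, from x = -32 to 32 mm, joined half-way by a cross channel 16 mm wide between round-nosed tongues (9.5 mm radius). Dots number the slots: 1 far +y, 2 near +y, 3 far -y, 4 near -y (far = +x).
- third_slot (a point): Where the axis of the lever's stem (10 mm thick in the gate) stands on the gate's top face when it is home in the third slot: 26 mm (x), -16.5 mm (y) from gate_center in the cutter's axes. The plate really stops the stem.
- knob_center (a point): Centre of the lever's black ball knob, 38 mm across, on a 12 mm steel shaft. Its pivot is 40 mm above the cutter's origin, 155 mm below the knob. With f = feed_lever, c = cross_shaft the knob is at x = 155 sin f, y = 155 cos f sin c, z = 40 + 155 cos f cos c mm in the cutter's axes (195 mm up when upright).
- feed_lever (a joint): Lean of the lever along the slots, rad: 0 neutral (upright), positive to the cutter's +x (far end), negative to -x (near end); the slot ends stop it at about +-0.31. Starts anywhere from -0.30 to 0.30. Friction holds it wherever it is left; moving it takes about 2 to 3 N at the knob.
- cross_shaft (a joint): Lean across the slots, rad: positive to the cutter's +y (cutter head). +0.20 in the 1/2 slot, where it starts, -0.20 in the 3/4 slot, 0.025 of play. It can change only while feed_lever is within about 0.035 of 0 (the round noses help from a little further off). Friction holds it; moving it takes about 2 N at the knob.
- oil_can: Loose copper oil can, 56 mm in diameter, 125 mm high with its spout, standing on the cutter's bed beside the gearbox, about 150 mm from the lever on the -y side. Origin at its underside. To be left alone.
- spanner: Loose steel double-ended spanner, 165 mm long and 6 mm thick, lying on the near edge of the gearbox cover along y, about 74 mm to the -x side of the gate's centre. Origin at its underside. To be left alone.
- leaf_knife: Loose flat dark oval blade, 204 by 80 by 3 mm, on the rolling board at the robot's right. To be left alone.
- cigar_mould: Loose closed wooden mould, 260 by 105 by 52 mm, on the rolling board. To be left alone.
- paste_pot: Loose white pot, 60 mm in diameter, 60 mm high, on the rolling board. To be left alone.

How it is judged:
At the end, for the whole second after the job is handed in: The lever stands at rest fully in the third slot: feed_lever above 0.26 rad (stop at about 0.31) and cross_shaft below -0.15 rad, both slower than 0.05 rad/s; no bystander is more than 15 mm from where it started (value of joint feed_lever above 0.26 rad and value of joint cross_shaft below -0.15 rad and velocity of joint feed_lever between -0.05 and 0.05 rad/s and velocity of joint cross_shaft between -0.05 and 0.05 rad/s and distance of each of oil_can, spanner, leaf_knife, cigar_mould, paste_pot from where it was at the start of the episode below 0.015 m); the robot touches nothing.
It fails at once if the lever is gripped: the fingers press on two opposite sides of its knob or shaft at once (((contact force between the fingers and feed_lever_c1 above 0.3 N or contact force between the fingers and feed_lever_c5 above 0.3 N) and (contact force between the fingers and feed_lever_c2 above 0.3 N or contact force between the fingers and feed_lever_c6 above 0.3 N)) or ((contact force between the fingers and feed_lever_c3 above 0.3 N or contact force between the fingers and feed_lever_c7 above 0.3 N) and (contact force between the fingers and feed_lever_c4 above 0.3 N or contact force between the fingers and feed_lever_c8 above 0.3 N))).
It fails at once if the lever is forced: the robot pushes on it with more than 45 N (contact force between any of the fingers, the arm and feed_lever above 45 N).
It fails at once if a bystander (oil can, spanner, leaf knife, mould, paste pot) is knocked, lifted or moved more than 15 mm (distance of any of oil_can, spanner, leaf_knife, cigar_mould, paste_pot from where it was at the start of the episode above 0.015 m).
It also fails if it takes over 48 s, if anything falls off the work surface, if the arm or the gripper's body presses on something with over 40 N, if the wrist force passes 120 N, or if a joint passes its speed limit or range.

ROBOT

A 6-joint arm with a two-finger parallel gripper is mounted at the origin on the work surface. World frame = base frame: x ahead of the robot, y to its left, z up, the work surface at z = 0. Lengths are in m, angles in rad, forces in N, time in s.
With the tool pointing down it reaches from about 0.275 to 0.875 m from the base axis. Payload 12.5 kg.
Tool frame: the origin (TCP) lies at the very end of the fingers, on their centre line; the grasp point (between the pads) lies 19 mm behind it; z points along the fingers, x is the direction in which the jaws open and shut, and the axes are right-handed (so a half turn about z gives the same grasp; the last joint's range is limited). The gripper opens to 85 mm and grips with 20 to 120 N. Pads are 22 mm wide; open, the fingers measure 114 mm over their backs; the gripper's body (76 mm by 85 mm) begins 54 mm behind the grasp point. The pads swing forward as they close: fully open they stand 13 mm farther back than shut.
Start: joints at [-1.272, 0.351, 1.652, -0, 1.139, -0.085], TCP at [0.206, -0.51, 0.204] pointing down, gripper open.
Joint ranges: [-2.75, 2.75], [-0.79, 2.1], [0.01, 2.65], [-1.57, 4.71], [0.07, 3.14], [-2.87, 2.87]. Speed limits (rad/s): [2.22, 2.22, 2.79, 3.14, 3.14, 3.14].

INTERFACE

Orientations are given as a unit quaternion [w, x, y, z].
In Python, from cell import ctrl gives the robot as it stands.
- The arm moves only by the tool carry_out, never from a script. Its argument "motion" is a list of rows, each a list of 3 entries, a list of its own where there are three numbers: the shift along the world's x, y, z in m, then the turn about the world's z in degrees, then the finger opening in m, from 0 to 0.0854. A call has 1 to 10 rows; each row is the pose to reach, as a shift and turn from the pose measured when the call began; what a row does not reach only later rows make up. A row lasts 1/10 s, in which the tool goes at most 50 mm and 8.59 degrees, less where a joint would pass 70% of its speed; a pose out of reach is approached as far as the arm can. A call with a gripper value outside its range is refused whole. The fingers move at their own pace and stop on an object; the grip force is fixed at half the most. Time passes only in rows, so rows that repeat a pose let the fingers close. It gives the time, the measured TCP pose, the force and the opening at its end, in the units of the state.
- ctrl.state(): the state, without advancing time (a new reading comes with each control period).
- ctrl.get_image(name): name is "scene" or "top" or "wrist"; returns the picture (400x640x3 uint8, blue, green, red); there is no depth.
- ctrl.get_calibration(name): a dict with "intrinsics" (3x3 intrinsics, pixels), "origin" and "rotation" of the camera in the world. Camera axes: x right, y down, z forward; pixel columns grow to the right and rows downward; lengths in m; the calibration is good to about 2 mm. A picture is of the moment at which its call begins: read the wrist's pose just before it. get_calibration takes no time and is no camera call; for the wrist camera it gives the pose at the moment of the call.
- ctrl.hand_in(): hands the job in, once; it reports no verdict.
Trained networks look in the newest picture that a camera, given by its name, has taken for a name from the list of things; names that differ only in an ending like _2 or _b are one class to them, and where a whole thing is asked for, a point or a joint stands for the part that bears it (a point fixed in the world has none). Each returns a list of dicts, best first, with "conf" (0 to 1); they miss things now and then, are a little off and sometimes report something else, mostly with a low value. They report only what shows in the picture. A call takes as long as a camera call.
- ctrl.regions_of(label, camera): "mask" (400x640 bool, what is visible of it) and "box" ([left, top, right, bottom] in pixels, round what is visible of it).
The state is a dict: "t": time; "joint_pos": joint angles; "qd": joint speeds; "joint_efforts": joint torques, N m; "tool_pos": TCP position; "tcp_rot": TCP orientation; "contact_force": force on the tool from outside, world axes, zero at the start; "moment": the same for the moment, N m; "finger_gap": finger opening in m.
Only numpy, scipy, OpenCV 4.12 (cv2) and the standard library are available. Lean on these libraries where they do the work, as an engineer would, in place of code of your own. Each camera call takes 0.05 s, during which the arm holds its last target.

## Working session

There is one attempt and no reset: what is moved stays moved. The work goes in short steps, Python scripts to look and compute and a tool call to move; the robot and the scene stay as the last step left them, time stands still between calls to the robot, and variables do not carry over. Pictures are saved under pics/ and viewed, and the job is handed in when it is done.

Besides the shell and the picture viewer there is one more tool, called after ">>>" by a JSON object that holds its "method" and its "body". carry_out: Moves the arm, as the interface text tells. Its arguments: {"type":"object","properties":{"motion":{"type":"array"}},"required":["motion"]}

```bash
mkdir -p pics; ls; cat > h.py <<'E'
import numpy as np, cv2
from cell import ctrl
def cal(n):
    c=ctrl.get_calibration(n); return np.array(c["intrinsics"],float),np.array(c["origin"],float),np.array(c["rotation"],float)
def proj(c,P):
    K,o,R=c; p=(np.atleast_2d(P)-o)@R; q=p@K.T; return q[:,:2]/q[:,2:]
def ray(c,uv):
    K,o,R=c; d=R@np.linalg.solve(K,np.array([uv[0],uv[1],1.])); return o,d/np.linalg.norm(d)
def onz(c,uv,z):
    o,d=ray(c,uv); return o+d*(z-o[2])/d[2]
E
python3 - <<'E'
from h import *
for n in ("scene","top","wrist"):
    im=ctrl.get_image(n); cv2.imwrite(f"pics/{n}0.png",im)
    c=cal(n); print(n,c[0].diagonal(),c[1].round(3),c[2].round(3).tolist())
    for l in ("cutter","knob_center","oil_can","spanner"):
        for d in ctrl.regions_of(l,n)[:2]: 
            m=d["mask"]; ys,xs=np.nonzero(m); print(l,round(d["conf"],2),np.round(d["box"]),m.sum(),xs.mean().round(1) if len(xs) else None,ys.mean().round(1) if len(ys) else None)
print(ctrl.state())
E
```

```text
pics
scene [385.45423004 385.45423004   1.        ] [ 1.351 -0.191  0.886] [-0.285, 0.642, 0.649, -0.291]
cutter 0.81 [361. 158. 640. 302.] 25673 511.2 232.1
knob_center 0.48 [449. 187. 462. 220.] 249 454.8 199.2
oil_can 0.83 [381. 232. 402. 265.] 480 392.9 250.3
spanner 0.69 [183. 210. 215. 264.] 1155 198.0 236.4
spanner 0.62 [409. 203. 467. 212.] 201 431.9 208.1
top [439.51539287 439.51539287   1.        ] [ 0.39  -0.209  1.106] [-0.06, 0.707, -0.702, 0.053]
cutter 0.83 [  0. 105. 286. 308.] 35760 120.9 194.7
knob_center 0.53 [146. 172. 176. 195.] 329 157.3 183.2
knob_center 0.33 [238. 144. 264. 168.] 504 248.8 154.4
oil_can 0.73 [239. 144. 263. 169.] 509 248.9 154.2
spanner 0.97 [146. 191. 218. 222.] 454 178.0 204.9
wrist [344.50778388 344.50778388   1.        ] [ 0.273 -0.484  0.373] [0.117, 0.821, -0.554, -0.08]
cutter 0.25 [408.   0. 479.  28.] 1121 440.9 9.0
{'t': 0.75, 'joint_pos': array([-1.27158712e+00,  3.50645589e-01,  1.65181172e+00, -2.12281589e-06,
        1.13911044e+00, -8.45905891e-02]), 'qd': array([-1.33792520e-03, -1.82548571e-03,  1.60904644e-03, -3.54547610e-04,
        3.62044809e-05,  2.05508551e-04]), 'joint_efforts': array([ 2.21768918e-03, -5.05975807e+01, -2.91623425e+01,  1.30408525e-04,
        6.83057169e-04,  2.26292320e-05]), 'tool_pos': array([ 0.20596753, -0.50995577,  0.20371491]), 'tcp_rot': array([ 8.56142138e-06,  8.28989547e-01, -5.59264097e-01,  9.09183691e-06]), 'contact_force': array([ 0.91703054, -0.21725194,  0.30153234]), 'moment': array([ 0.02239274,  0.05125442, -0.00666433]), 'finger_gap': 0.08542426353508781}
```

```bash
sed -i 's/np.array(c\["rotation"\],float)$/rot(c["rotation"])/' h.py; cat >> h.py <<'E'
def rot(q):
    from scipy.spatial.transform import Rotation as Ro
    q=np.array(q,float); return q if q.shape==(3,3) else Ro.from_quat([q[1],q[2],q[3],q[0]]).as_matrix()
E
python3 - <<'E'
from h import *
a=cv2.imread("pics/top0.png"); b=cv2.imread("pics/scene0.png")
cv2.imwrite("pics/topc.png",cv2.resize(a[90:290,50:300],None,fx=3,fy=3,interpolation=cv2.INTER_CUBIC))
cv2.imwrite("pics/scenec.png",cv2.resize(b[150:310,350:600],None,fx=3,fy=3,interpolation=cv2.INTER_CUBIC))
c=cal("top"); print(c[2]); print(onz(c,(157,183),.19),onz(c,(178,205),.11),onz(c,(249,154),.13))
c=cal("scene");print(c[2])
E
```

```text
[[ 0.00784055 -0.98713787  0.15967891]
 [-0.99992433 -0.00622589  0.01060964]
 [-0.00947904 -0.15975001 -0.98711199]]
[0.54885921 0.16464349 0.19      ] [0.51193302 0.14539695 0.11      ] [ 0.62779311 -0.01702221  0.13      ]
[[-0.01304217  0.66765216 -0.74435911]
 [ 0.99991046  0.00647905 -0.0117084 ]
 [-0.0029944  -0.74444517 -0.66767688]]
```

View pics/topc.png

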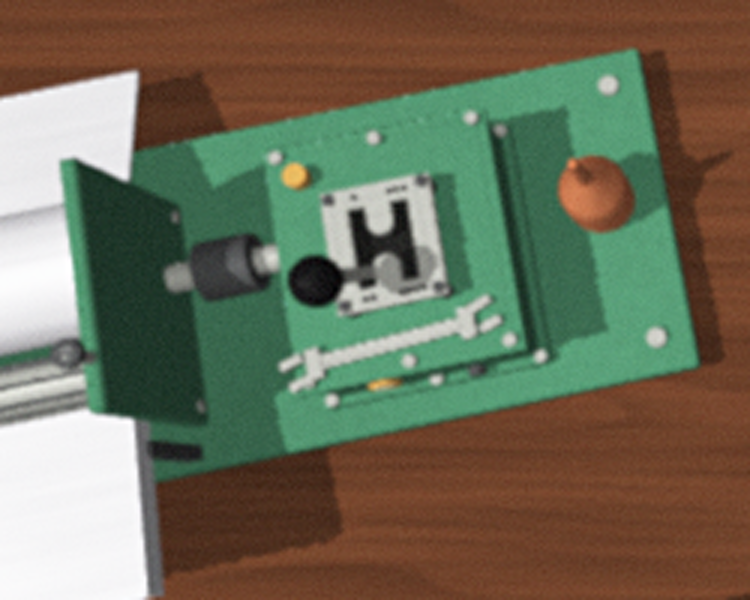

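View pics/scenec.png

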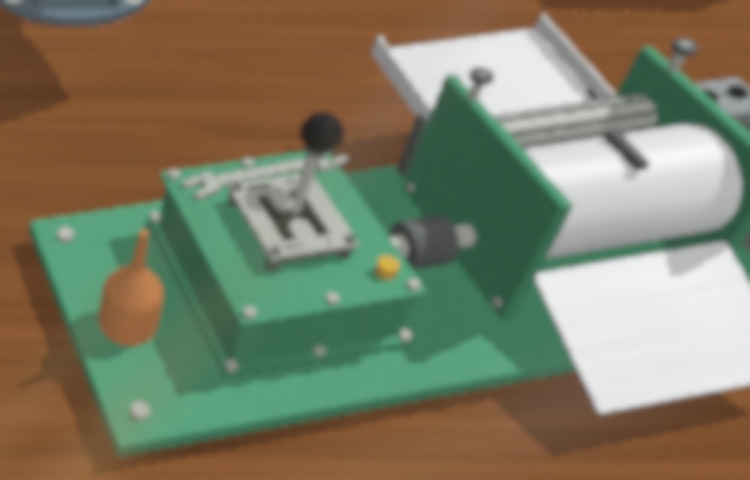

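View pics/top0.png

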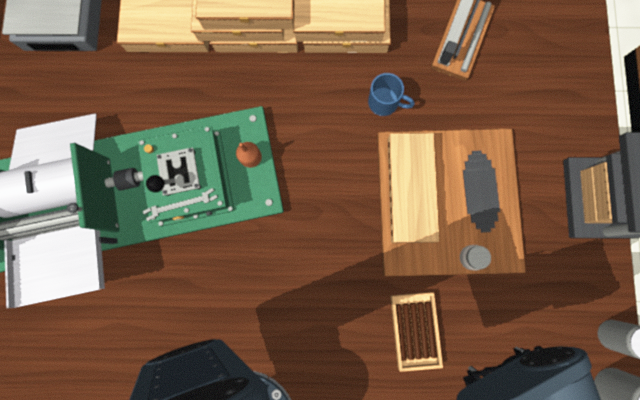

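View pics/scene0.png

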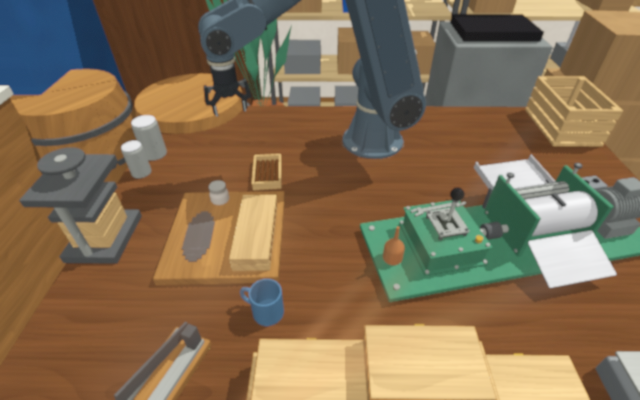

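```bash
cat > fit.py <<'E'
from h import *
from scipy.optimize import least_squares
T,S=cal("top"),cal("scene")
t=lambda u,v:(50+u/3,90+v/3)
s=lambda u,v:(350+u/3,150+v/3)
obs=[(T,t(635,50),(150,-210,30)),(T,t(698,367),(-130,-210,30)),
(T,t(322,195),(48,42,124)),(T,t(428,178),(48,-42,124)),(T,t(450,292),(-48,-42,124)),(T,t(345,315),(-48,42,124)),
(S,s(32,222),(-130,-210,30)),(S,s(122,453),(150,-210,30)),(S,s(163,175),(-95,-85,104)),(S,s(240,326),(95,-85,104)),(S,s(423,290),(95,85,104)),
(S,s(232,190),(-48,-42,124)),(S,s(356,240),(48,42,124)),(S,s(270,262),(48,-42,124))]
def W(p,q):
    c,si=np.cos(p[2]),np.sin(p[2]); q=np.array(q)/1000; return np.array([p[0]+c*q[0]-si*q[1],p[1]+si*q[0]+c*q[1],q[2]])
def knob(f,c): return (155*np.sin(f),155*np.cos(f)*np.sin(c),40+155*np.cos(f)*np.cos(c))
if __name__=="__main__":
    r=lambda p:np.concatenate([proj(c,W(p,q))[0]-uv for c,uv,q in obs])
    R=least_squares(r,[.56,.13,.17],loss="soft_l1"); print(R.x, np.round(r(R.x).reshape(-1,2),1).tolist())
    ko=[(T,t(315,280)),(S,s(322,132))]
    rk=lambda a:np.concatenate([proj(c,W(R.x,knob(*a)))[0]-uv for c,uv in ko])
    K=least_squares(rk,[-.1,.2]); print("f,c",K.x,rk(K.x),W(R.x,knob(*K.x)), knob(*K.x))
    for n,a in dict(neut1=(0,.2),neut3=(0,-.2),third=(.31,-.2)).items(): print(n,W(R.x,knob(*a)).round(4))
    c,si=np.cos(R.x[2]),np.sin(R.x[2]);print("ex",c,si,"ey",-si,c)
E
python3 fit.py
```

```text
[0.58855597 0.14543619 0.22223314] [[0.5, -1.6], [0.9, -1.1], [-0.7, -0.2], [-0.1, -2.1], [-0.5, -0.0], [-1.9, 0.1], [-1.6, -0.3], [-1.4, -1.5], [0.2, -0.3], [1.1, -1.8], [-0.4, -0.2], [-1.6, -1.6], [0.5, 1.2], [0.3, -1.3]]
f,c [-0.22143729  0.21704523] [ 0.04630037  0.15993859 -0.01258133  0.48553065] [0.54817293 0.16969551 0.18766752] (np.float64(-34.04296622598577), np.float64(32.56348369906987), np.float64(187.6675183644555))
neut1 [0.5818 0.1755 0.1919]
neut3 [0.5953 0.1154 0.1919]
third [0.6411 0.1273 0.1847]
ex 0.9754076782961371 0.2204083962124394 ey -0.2204083962124394 0.9754076782961371
```

>>> {"method": "carry_out", "body": {"motion": [[[0.02, 0.03, 0.03], -2, 0], [[0.04, 0.07, 0.06], -4, 0], [[0.06, 0.11, 0.09], -6, 0], [[0.08, 0.155, 0.1], -8, 0], [[0.1, 0.2, 0.1], -9.3, 0], [[0.12, 0.245, 0.1], -9.3, 0], [[0.14, 0.29, 0.1], -9.3, 0], [[0.16, 0.335, 0.1], -9.3, 0], [[0.18, 0.38, 0.1], -9.3, 0], [[0.2, 0.425, 0.1], -9.3, 0]]}}

```text
t: 1.75
tool_pos: [0.4053, -0.0854, 0.304]
tcp_rot: [-0.0, 0.781, -0.625, 0.0]
contact_force: [0.9, -0.6, -0.5]
finger_gap: -0.0
```

>>> {"method": "carry_out", "body": {"motion": [[[0.015, 0.045, 0.01], 0, 0], [[0.03, 0.09, 0.02], 0, 0], [[0.04, 0.135, 0.02], 0, 0], [[0.05, 0.18, 0.02], 0, 0], [[0.05, 0.22, 0.02], 0, 0], [[0.05, 0.23, 0.02], 0, 0]]}}

```text
t: 2.35
tool_pos: [0.455, 0.1476, 0.3239]
tcp_rot: [-0.0, 0.782, -0.624, 0.0]
contact_force: [-0.6, -0.3, 0.3]
finger_gap: 0.0002
```

```bash
python3 - <<'E'
from h import *; from fit import W,knob
p=[.58856,.14544,.22223]
c=cal("wrist"); im=ctrl.get_image("wrist").copy()
q=[(x,y,124) for x in(-48,48) for y in (-42,42)]+[(32,16.5,124),(-32,16.5,124),(32,-16.5,124),(-32,-16.5,124),knob(-.22,.2),(95,85,104),(95,-85,104),(-95,85,104),(-95,-85,104),(150,-210,30)]
big=cv2.resize(im,(800,500))
for P in proj(c,[W(p,a) for a in q]): cv2.circle(big,tuple(np.int32(P*1.25)),3,(0,0,255),1)
cv2.imwrite("pics/w1.png",big); print(ctrl.state()["tool_pos"])
E
```

```text
[0.45497079 0.14716235 0.32386846]
```

View pics/w1.png

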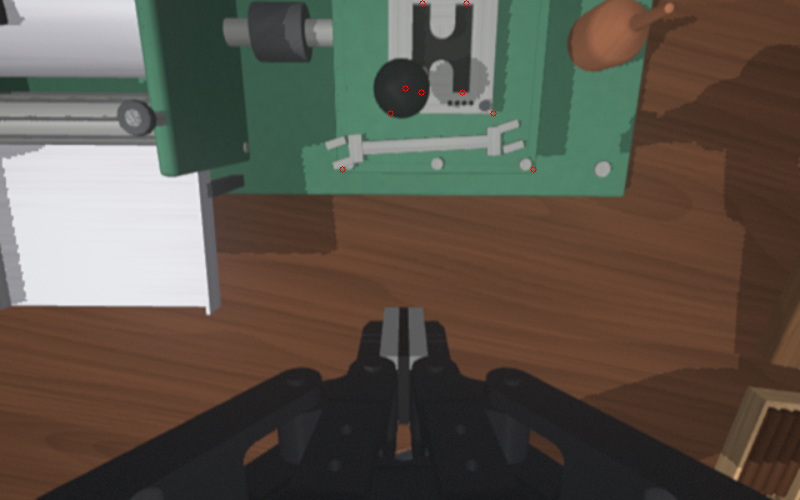

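>>> {"method": "carry_out", "body": {"motion": [[[0.02, 0.005, -0.04], 0, 0], [[0.04, 0.009, -0.08], 0, 0], [[0.04, 0.009, -0.12], 0, 0], [[0.04, 0.009, -0.149], 0, 0], [[0.05, 0.0113, -0.149], 0, 0], [[0.055, 0.0124, -0.149], 0, 0], [[0.058, 0.013, -0.149], 0, 0], [[0.061, 0.0138, -0.149], 0, 0], [[0.064, 0.0145, -0.149], 0, 0], [[0.067, 0.015, -0.149], 0, 0]]}}

```text
t: 3.4
tool_pos: [0.5224, 0.1622, 0.1755]
tcp_rot: [-0.001, 0.782, -0.623, 0.0]
contact_force: [0.2, -0.1, 0.3]
finger_gap: -0.0001
```

```bash
cat > look.py <<'E'
import sys
from h import *; from fit import W,knob
p=[.58856,.14544,.22223]
n=sys.argv[1]
s=ctrl.state(); d=s["tool_pos"]-np.array([p[0],p[1],0]); c,si=np.cos(p[2]),np.sin(p[2])
print("t",s["t"],"tcp cutter",((c*d[0]+si*d[1])*1000).round(1),((-si*d[0]+c*d[1])*1000).round(1),(d[2]*1000).round(1),"F",s["contact_force"].round(1))
def drw(cam,im,x0,y0,x1,y1):
    cc=cal(cam); k=4
    b=cv2.resize(im[y0:y1,x0:x1],None,fx=k,fy=k,interpolation=cv2.INTER_CUBIC)
    for a,col in (((0,.2),(0,0,255)),((0,-.2),(0,255,255)),((.31,-.2),(255,0,255))):
        u=proj(cc,W(p,knob(*a)))[0]; cv2.circle(b,(int((u[0]-x0)*k),int((u[1]-y0)*k)),3,col,1)
    return b
a=drw("top",ctrl.get_image("top"),110,120,230,230)
b=drw("scene",ctrl.get_image("scene"),420,165,500,245)
h=320;b=b[:h]
b=cv2.copyMakeBorder(b,0,a.shape[0]-b.shape[0],0,0,cv2.BORDER_CONSTANT)
cv2.imwrite(f"pics/{n}.png",np.hstack([a,b])[:, :800])
E
python3 look.py k1
```

```text
t 3.4 tcp cutter -60.9 31.0 175.5 F [ 0.2 -0.1  0.3]
```

View pics/k1.png

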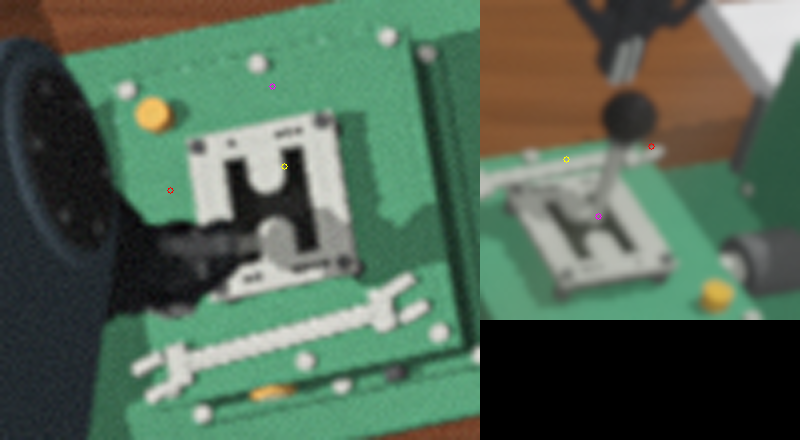

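>>> {"method": "carry_out", "body": {"motion": [[[0.003, 0.0007, 0], 0, 0], [[0.006, 0.0013, 0], 0, 0], [[0.009, 0.002, 0], 0, 0], [[0.012, 0.0026, 0], 0, 0], [[0.015, 0.0033, 0], 0, 0], [[0.018, 0.004, 0], 0, 0]]}}

```text
t: 4.1
tool_pos: [0.5403, 0.1663, 0.1754]
tcp_rot: [-0.0, 0.782, -0.623, 0.0]
contact_force: [-3.9, -0.4, 8.3]
finger_gap: 0.0002
```

```bash
python3 look.py k2
```

```text
t 4.1 tcp cutter -42.5 31.0 175.4 F [-3.9 -0.4  8.3]
```

View pics/k2.png

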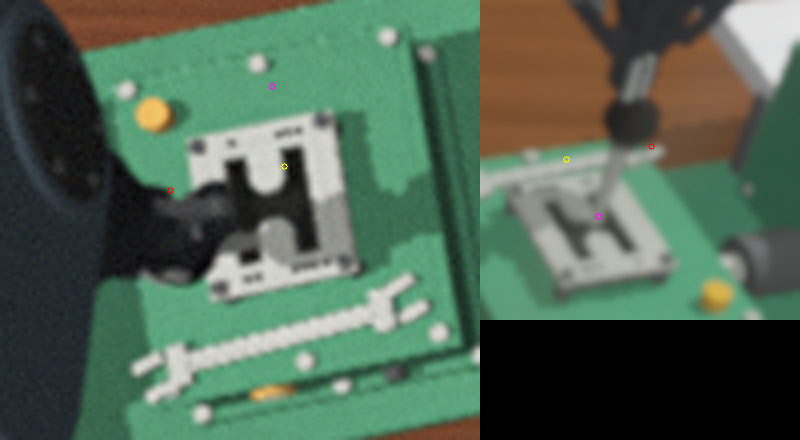

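```bash
python3 - <<'E'
from h import *; from fit import W,knob
p=[.58856,.14544,.22223]
tp=ctrl.state()["tool_pos"];im=ctrl.get_image("scene");c=cal("scene");k=8;x0,y0=415,150
b=cv2.resize(im[y0:y0+74,x0:x0+100],None,fx=k,fy=k,interpolation=cv2.INTER_CUBIC)
def d(P,col,r=4):
    u=proj(c,P)[0]; cv2.circle(b,(int((u[0]-x0+.5)*k),int((u[1]-y0+.5)*k)),r,col,2); print(u)
d(tp,(0,0,255)); d(tp+[0,0,.019],(0,255,255)); d(tp+[0,0,.05],(0,255,0))
for f in (-.22,-.15,-.1): d(W(p,knob(f,.2)),(255,0,255))
cv2.imwrite("pics/s3.png",b)
w=ctrl.get_image("wrist"); cv2.imwrite("pics/w3.png",w)
s=ctrl.state();print(s["contact_force"],s["moment"])
E
```

```text
[454.43701718 195.96480125]
[456.00706855 190.78054154]
[458.65097098 182.05045975]
[456.56301038 194.5049067 ]
[458.6769357  196.46168456]
[460.1512679  198.02647608]
[-2.31239233 -0.58013289  4.93758563] [-0.02725412  0.46282832 -0.02348391]
```

View pics/s3.png

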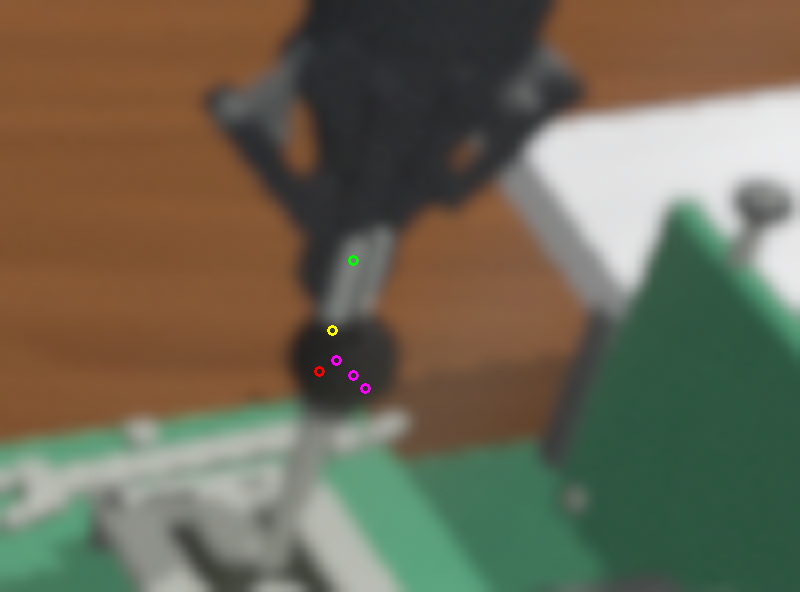

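View pics/w3.png

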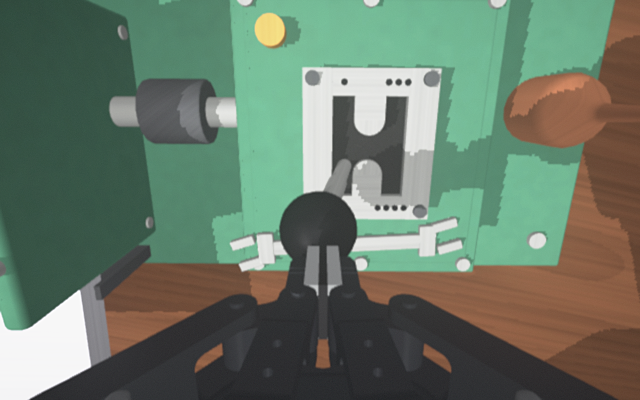

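```bash
python3 - <<'E'
from h import *; from fit import W,knob
from scipy.optimize import least_squares
p=[.58856,.14544,.22223]
c=cal("wrist"); tp=ctrl.state()["tool_pos"]
print(c[1],tp)
ex=np.array([.9754,.2204,0])
for h in (0,.01,.02,.03,.05): print(h,proj(c,tp+[0,0,h])[0],proj(c,tp+[0,0,h]+.011*ex)[0])
print(proj(c,W(p,knob(-.2,.2))),proj(c,W(p,knob(-.1,.2))))
for uv in ((318,228),):
    r=least_squares(lambda a:proj(c,W(p,knob(*a)))[0]-uv,[-.2,.2]);print(r.x,knob(*r.x))
E
```

```text
[0.61027927 0.18159796 0.34506779] [0.54046478 0.16634821 0.17553811]
0 [321.53348206 241.85292191] [321.56567192 222.28675285]
0.01 [321.46053109 249.63308775] [321.49321947 229.10294274]
0.02 [321.37901438 258.32678454] [321.41209681 236.73480967]
0.03 [321.28732915 268.10494492] [321.32064857 245.33808689]
0.05 [321.06475793 291.84199922] [321.09773964 266.30893829]
[[323.15182952 230.57405629]] [[322.26049685 201.47307443]]
[-0.1920104   0.21644036] (np.float64(-29.57907321764671), np.float64(32.67520423170474), np.float64(188.6015122937902))
```

```bash
python3 - <<'E'
from h import *; from fit import W
p=[.58856,.14544,.22223]
c=cal("scene")
for x in (-60.9,-49.9): 
  for z in (175.5,185,195,205): print(x,z,proj(c,W(p,(x,31,z)))[0])
a=cv2.imread("pics/k1.png")[0:150,480:800]; cv2.imwrite("pics/k1z.png",cv2.resize(a,None,fx=2.4,fy=2.4))
E
```

```text
-60.9 175.5 [451.38344968 191.69012153]
-60.9 185 [452.13598609 189.12099544]
-60.9 195 [452.93773312 186.38386649]
-60.9 205 [453.74951161 183.61249061]
-49.9 175.5 [453.16475028 194.19613196]
-49.9 185 [453.93344395 191.62262766]
-49.9 195 [454.75247856 188.88058726]
-49.9 205 [455.58183847 186.10397887]
```

View pics/k1z.png

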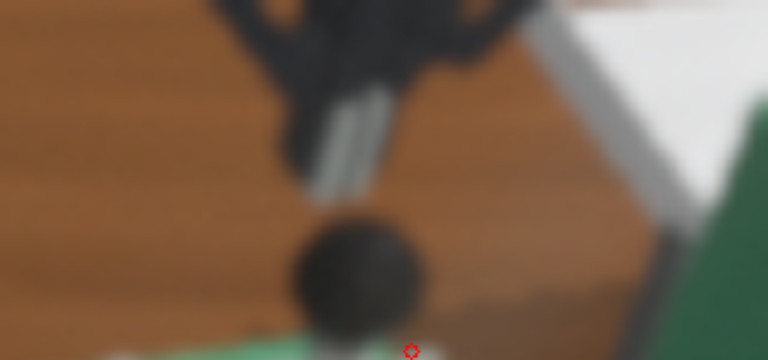

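>>> {"method": "carry_out", "body": {"motion": [[[-0.005, -0.001, 0.01], 0, 0], [[-0.025, -0.0055, 0.01], 0, 0], [[-0.045, -0.01, 0.01], 0, 0], [[-0.045, -0.01, -0.015], 0, 0], [[-0.045, -0.01, -0.035], 0, 0], [[-0.035, -0.0078, -0.035], 0, 0], [[-0.025, -0.0055, -0.035], 0, 0], [[-0.02, -0.0044, -0.035], 0, 0], [[-0.017, -0.0038, -0.035], 0, 0], [[-0.014, -0.0031, -0.035], 0, 0]]}}

```text
t: 5.3
tool_pos: [0.5266, 0.1633, 0.141]
tcp_rot: [-0.0, 0.782, -0.623, 0.0]
contact_force: [-3.5, 0.2, 1.4]
finger_gap: -0.0003
```

```bash
cat > wl.py <<'E'
import sys
from h import *; from fit import W,knob
from scipy.optimize import least_squares
p=[.58856,.14544,.22223]
s=ctrl.state(); d=s["tool_pos"]-np.array([p[0],p[1],0]); co,si=np.cos(p[2]),np.sin(p[2])
print("t",s["t"].__round__(2),"tcp cutter",((co*d[0]+si*d[1])*1000).round(1),((-si*d[0]+co*d[1])*1000).round(1),(d[2]*1000).round(1),"F",s["contact_force"].round(1))
c=cal("wrist"); im=ctrl.get_image("wrist").copy(); b=cv2.resize(im,(800,500))
for a,col in (((0,.2),(0,0,255)),((0,-.2),(0,255,255)),((.31,-.2),(255,0,255))):
    u=proj(c,W(p,knob(*a)))[0]; cv2.circle(b,tuple(np.int32(u*1.25)),4,col,2)
cv2.imwrite(f"pics/{sys.argv[1]}.png",b)
ims=ctrl.get_image("scene"); cs=cal("scene")
def dark(im,c,g):
    # black knob: low brightness blob near guess
    m=(im.max(2)<70).astype(np.uint8); return m
r=ctrl.regions_of("knob_center","scene")
for q in r[:1]: print("scene",q["conf"],q["box"])
l,t,rr,bb=[int(v) for v in (430,160,490,240)]
k=8; z=cv2.resize(ims[165:239,420:520],None,fx=k,fy=k,interpolation=cv2.INTER_CUBIC)
for a,col in (((0,.2),(0,0,255)),((0,-.2),(0,255,255)),((.31,-.2),(255,0,255))):
    u=proj(cs,W(p,knob(*a)))[0]; cv2.circle(z,(int((u[0]-419.5)*k),int((u[1]-164.5)*k)),4,col,2)
cv2.imwrite(f"pics/{sys.argv[1]}s.png",z)
E
python3 wl.py m1
```

```text
t 5.3 tcp cutter -56.5 31.1 141.0 F [-3.5  0.2  1.4]
scene 0.58 [449.4, 189.3, 467.7, 221.6]
```

View pics/m1.png

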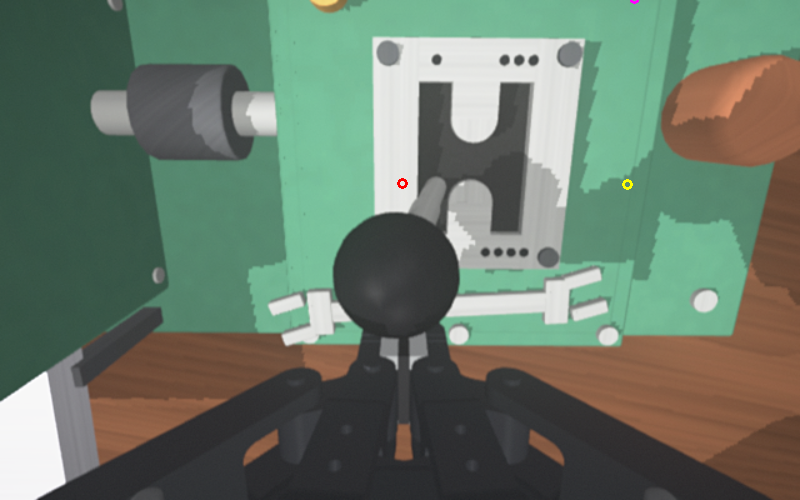

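View pics/m1s.png

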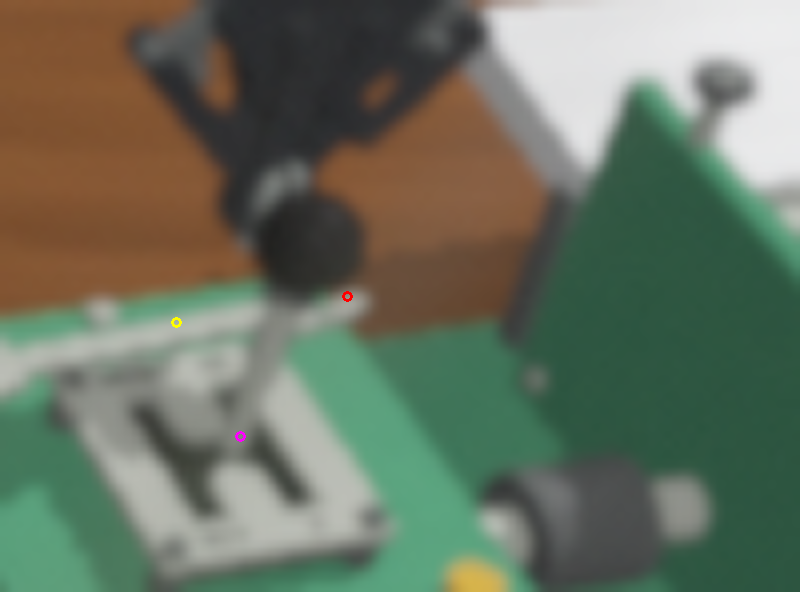

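>>> {"method": "carry_out", "body": {"motion": [[[0.003, 0.0007, 0], 0, 0], [[0.006, 0.0013, 0], 0, 0], [[0.009, 0.002, 0], 0, 0], [[0.012, 0.0026, 0], 0, 0], [[0.015, 0.0033, 0], 0, 0], [[0.018, 0.004, 0], 0, 0], [[0.0205, 0.0046, 0], 0, 0], [[0.022, 0.005, 0], 0, 0]]}}

```text
t: 6.25
tool_pos: [0.5487, 0.1683, 0.1407]
tcp_rot: [-0.001, 0.782, -0.623, 0.0]
contact_force: [-1.7, -1.1, 2.0]
finger_gap: 0.0001
```

```bash
python3 wl.py m2
```

```text
t 6.25 tcp cutter -33.8 31.1 140.7 F [-1.7 -1.1  2. ]
scene 0.53 [451.5, 190.8, 468.9, 221.6]
```

View pics/m2.png

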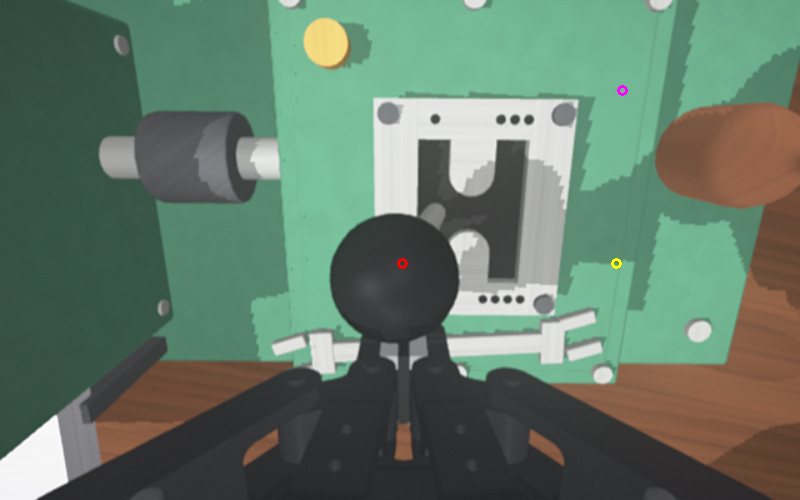

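View pics/m2s.png

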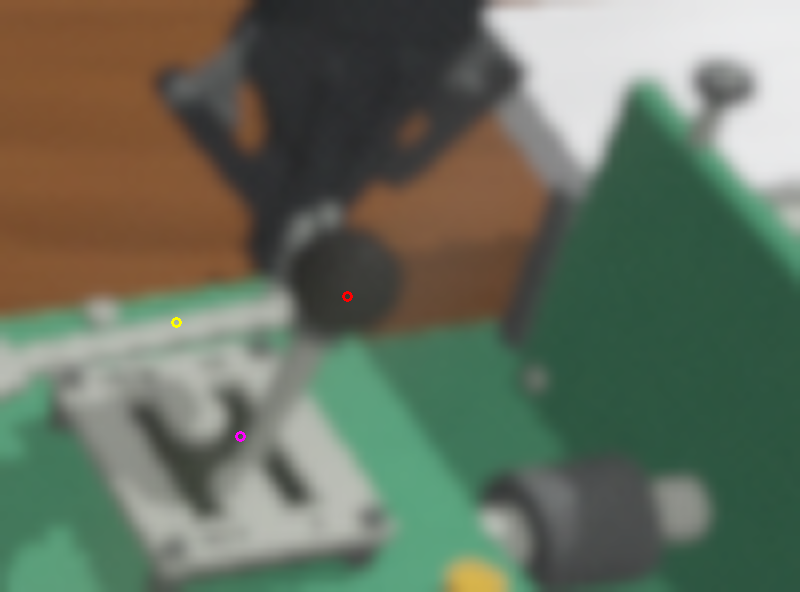

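>>> {"method": "carry_out", "body": {"motion": [[[0.002, 0.0005, 0], 0, 0], [[0.0041, 0.0009, 0], 0, 0], [[0.0041, 0.0009, 0], 0, 0], [[0.0, 0.0, 0], 0, 0], [[-0.015, -0.0033, 0], 0, 0], [[-0.03, -0.0066, 0], 0, 0]]}}

```text
t: 7.0
tool_pos: [0.5181, 0.1615, 0.1405]
tcp_rot: [-0.001, 0.782, -0.623, 0.001]
contact_force: [0.8, 0.6, -0.2]
finger_gap: -0.0002
```

```bash
python3 wl.py m3
```

```text
t 7.0 tcp cutter -65.2 31.2 140.5 F [ 0.8  0.6 -0.2]
scene 0.8 [456.5, 193.6, 470.6, 216.4]
```

View pics/m3.png

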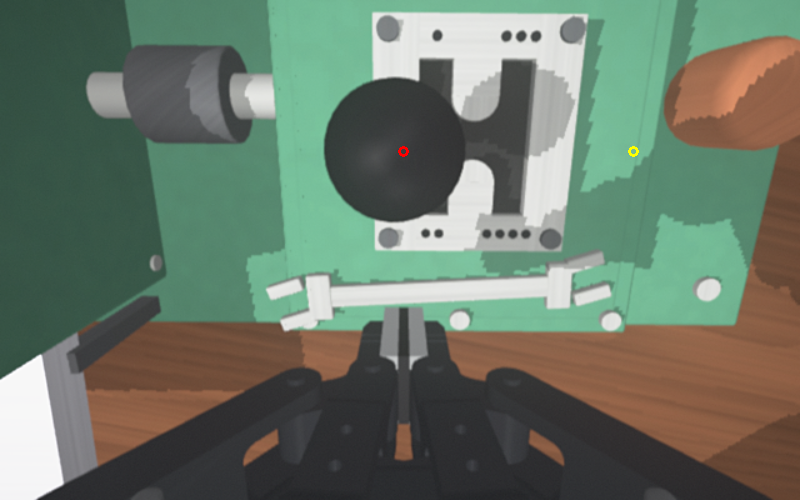

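View pics/m3s.png

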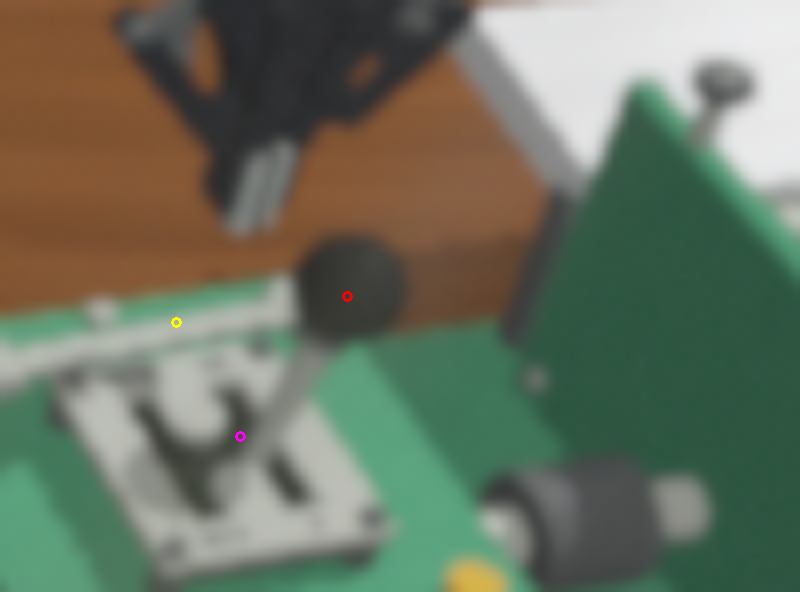

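>>> {"method": "carry_out", "body": {"motion": [[[0, 0, 0.05], 0, 0], [[0, 0, 0.1], 0, 0], [[0.0, 0.03, 0.12], 0, 0], [[0.02, 0.067, 0.12], 0, 0], [[0.05, 0.067, 0.12], 0, 0], [[0.0505, 0.067, 0.08], 0, 0], [[0.0505, 0.067, 0.06], 0, 0], [[0.0505, 0.067, 0.06], 0, 0]]}}

```text
t: 7.95
tool_pos: [0.5682, 0.2283, 0.1979]
tcp_rot: [0.001, 0.782, -0.623, -0.001]
contact_force: [-0.6, -0.7, 0.4]
finger_gap: 0.0001
```

```bash
python3 wl.py m4
```

```text
t 7.95 tcp cutter -1.6 85.3 197.9 F [-0.6 -0.7  0.4]
scene 0.47 [452.2, 193.8, 468.7, 223.3]
```

View pics/m4.png

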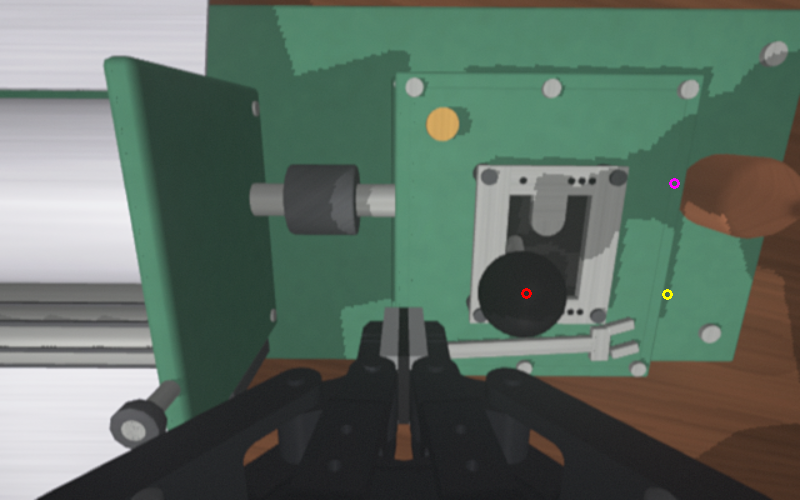

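View pics/m4s.png

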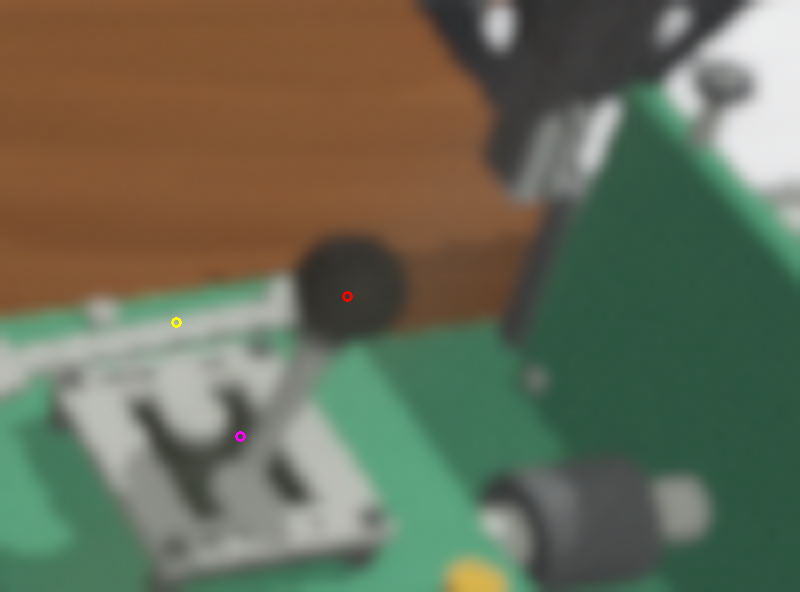

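>>> {"method": "carry_out", "body": {"motion": [[[0, 0, -0.04], 0, 0], [[0, 0, -0.058], 0, 0], [[0.0022, -0.0098, -0.058], 0, 0], [[0.0033, -0.0146, -0.058], 0, 0], [[0.004, -0.0176, -0.058], 0, 0], [[0.0046, -0.0205, -0.058], 0, 0], [[0.0053, -0.0234, -0.058], 0, 0], [[0.006, -0.0263, -0.058], 0, 0], [[0.0066, -0.0293, -0.058], 0, 0]]}}

```text
t: 9.0
tool_pos: [0.5765, 0.1995, 0.1447]
tcp_rot: [-0.002, 0.782, -0.623, 0.001]
contact_force: [0.1, 2.6, 2.4]
finger_gap: 0.0001
```

```bash
python3 wl.py m5
```

```text
t 9.0 tcp cutter 0.2 55.4 144.7 F [0.1 2.6 2.4]
scene 0.48 [451.5, 193.2, 466.1, 222.9]
```

View pics/m5.png

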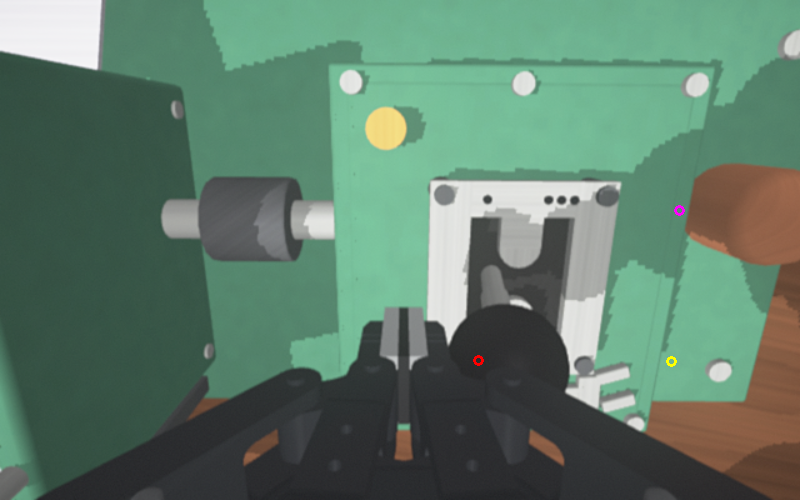

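View pics/m5s.png

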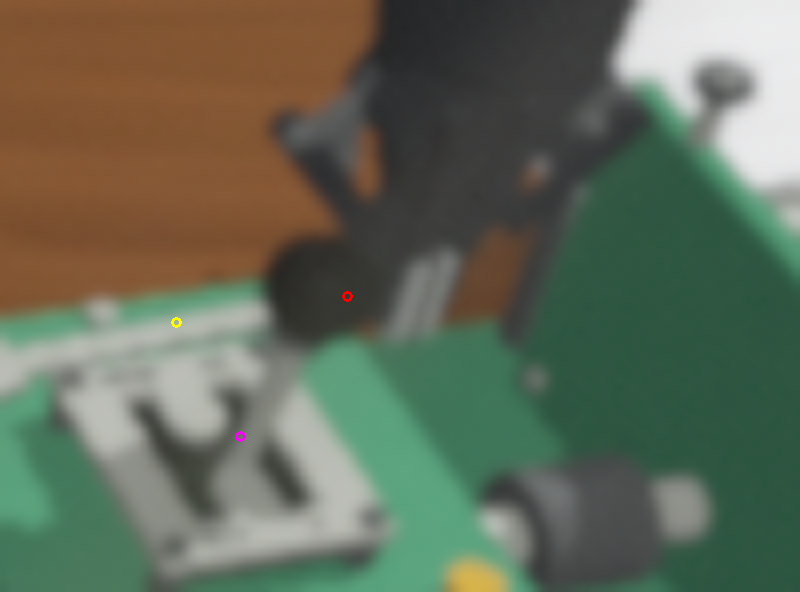

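>>> {"method": "carry_out", "body": {"motion": [[[0.0009, -0.0039, -0.003], 0, 0], [[0.0018, -0.0078, -0.004], 0, 0], [[0.0026, -0.0117, -0.004], 0, 0], [[0.0035, -0.0156, -0.004], 0, 0], [[0.0044, -0.0195, -0.004], 0, 0], [[0.0053, -0.0234, -0.004], 0, 0], [[0.0062, -0.0273, -0.004], 0, 0]]}}

```text
t: 9.85
tool_pos: [0.5826, 0.1715, 0.1403]
tcp_rot: [-0.001, 0.782, -0.624, 0.001]
contact_force: [0.1, 1.4, 2.2]
finger_gap: 0.0002
```

```bash
python3 wl.py m6
```

```text
t 9.85 tcp cutter -0.1 26.8 140.3 F [0.1 1.4 2.2]
scene 0.63 [446.5, 196.1, 457.7, 224.3]
```

View pics/m6.png

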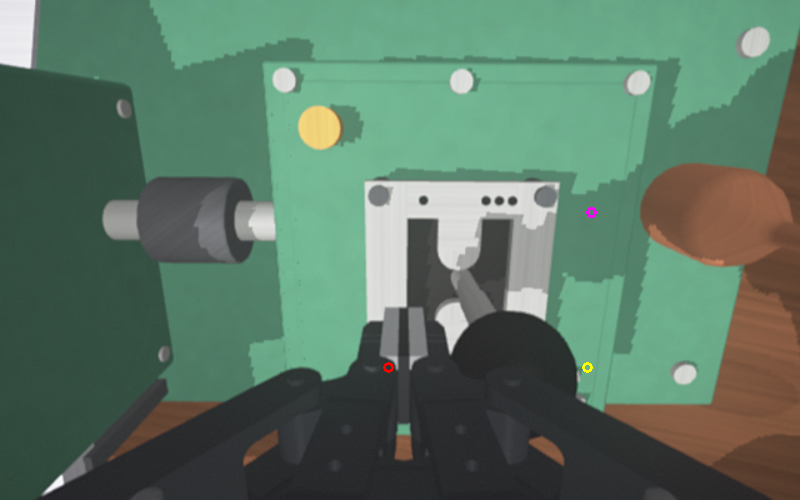

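View pics/m6s.png

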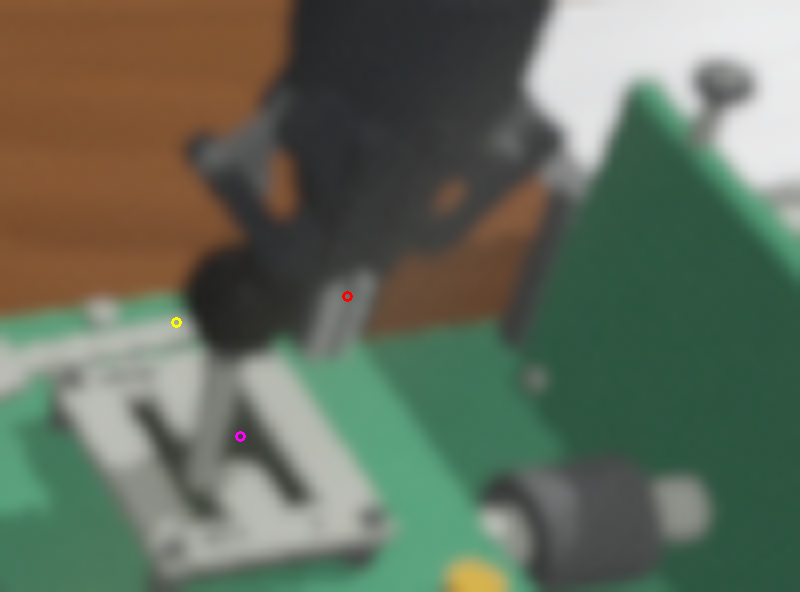

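>>> {"method": "carry_out", "body": {"motion": [[[0.0009, -0.0039, 0], 0, 0], [[0.0018, -0.0078, 0], 0, 0], [[0.0026, -0.0117, 0], 0, 0], [[0.0035, -0.0156, 0], 0, 0], [[0.004, -0.018, 0], 0, 0], [[0.0044, -0.02, 0], 0, 0]]}}

```text
t: 10.6
tool_pos: [0.5869, 0.1511, 0.14]
tcp_rot: [-0.001, 0.782, -0.624, 0.001]
contact_force: [0.1, 1.7, -1.0]
finger_gap: 0.0
```

```bash
python3 wl.py m7
```

```text
t 10.6 tcp cutter -0.4 5.9 140.0 F [ 0.1  1.7 -1. ]
scene 0.7 [436.2, 198.7, 450.9, 223.0]
```

View pics/m7.png

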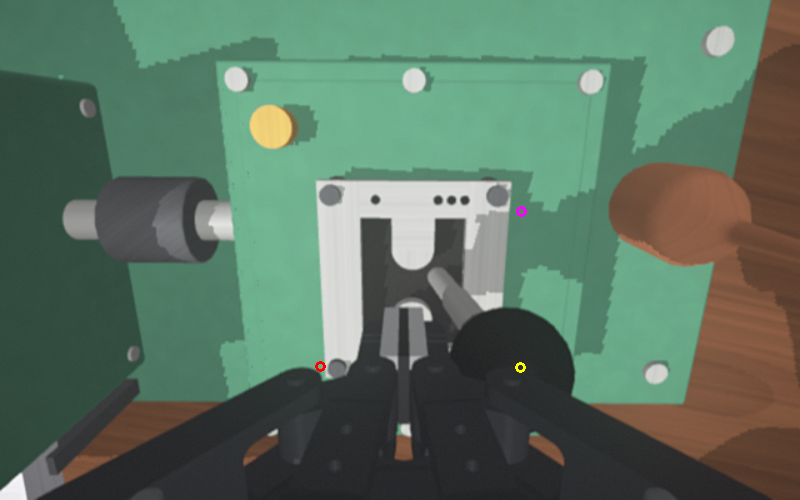

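View pics/m7s.png

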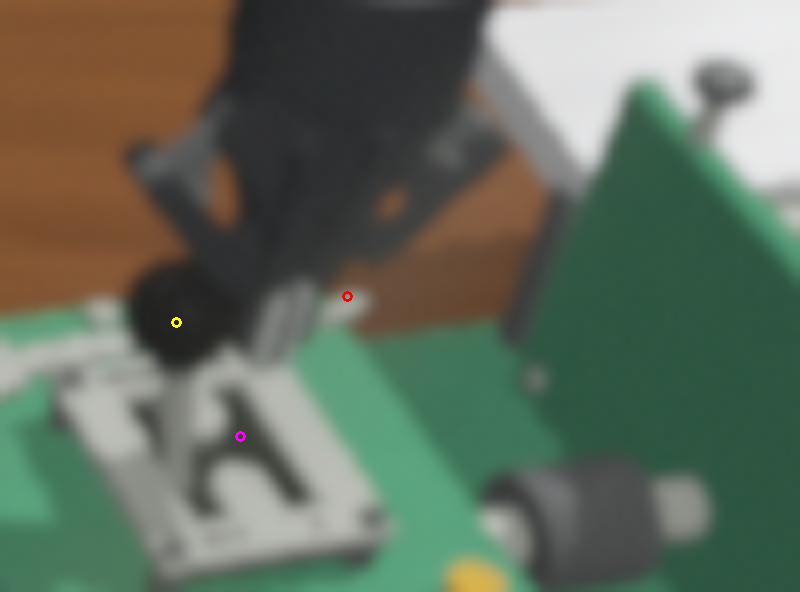

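>>> {"method": "carry_out", "body": {"motion": [[[0.0004, -0.0016, 0], 0, 0], [[0.0007, -0.003, 0], 0, 0], [[0.0007, -0.003, 0], 0, 0], [[-0.0037, 0.0166, 0], 0, 0], [[-0.0037, 0.0166, 0.045], 0, 0], [[-0.0037, 0.0166, 0.09], 0, 0], [[-0.01, 0.01, 0.12], 0, 0], [[-0.035, -0.015, 0.12], 0, 0], [[-0.0515, -0.05, 0.12], 0, 0], [[-0.0515, -0.0505, 0.1], 0, 0]]}}

```text
t: 11.75
tool_pos: [0.5353, 0.0982, 0.2425]
tcp_rot: [-0.002, 0.781, -0.624, 0.003]
contact_force: [2.2, 0.3, 1.1]
finger_gap: -0.0
```

```bash
python3 wl.py m8
```

```text
t 11.75 tcp cutter -62.4 -34.4 242.5 F [2.2 0.3 1.1]
scene 0.49 [435.5, 195.9, 449.2, 222.8]
```

View pics/m8.png

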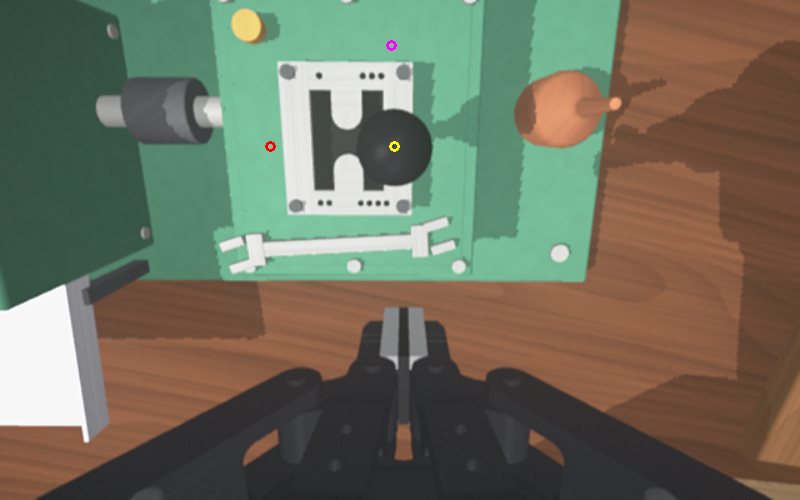

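View pics/m8s.png

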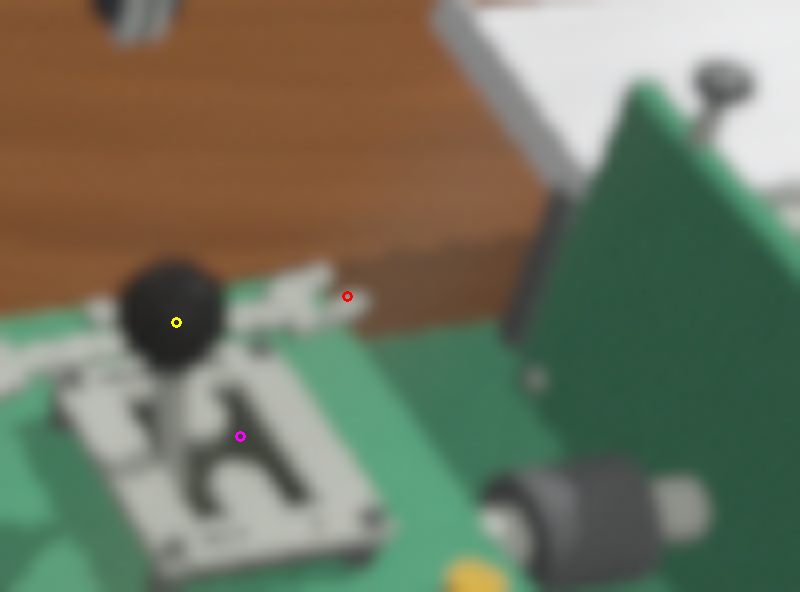

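>>> {"method": "carry_out", "body": {"motion": [[[0, 0.002, -0.05], 0, 0], [[0, 0.002, -0.1], 0, 0], [[0, 0.002, -0.103], 0, 0], [[0.02, 0.0065, -0.103], 0, 0], [[0.029, 0.0085, -0.103], 0, 0], [[0.033, 0.0095, -0.103], 0, 0], [[0.037, 0.0104, -0.103], 0, 0], [[0.041, 0.0113, -0.103], 0, 0], [[0.045, 0.0122, -0.103], 0, 0], [[0.049, 0.0131, -0.103], 0, 0]]}}

```text
t: 12.9
tool_pos: [0.5843, 0.1136, 0.1368]
tcp_rot: [-0.0, 0.781, -0.624, 0.001]
contact_force: [-2.0, -1.2, 1.6]
finger_gap: -0.0
```

```bash
python3 wl.py m9
```

```text
t 12.9 tcp cutter -11.2 -30.1 136.8 F [-2.  -1.2  1.6]
scene 0.55 [439.4, 201.8, 449.3, 227.9]
```

View pics/m9.png

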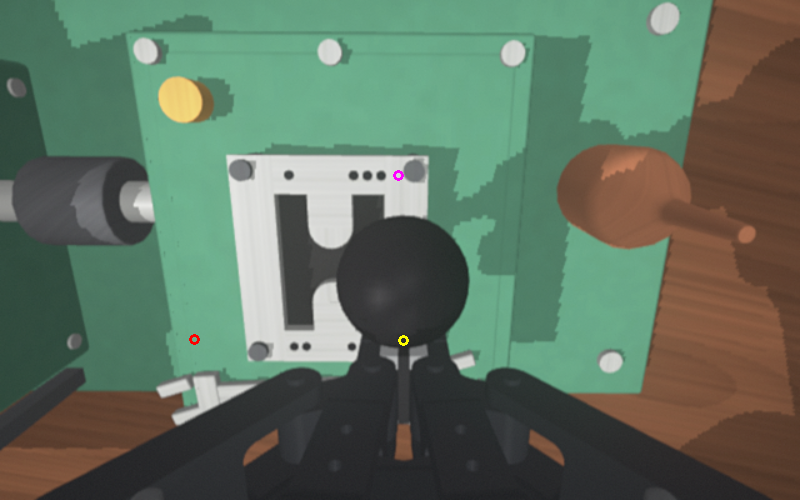

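View pics/m9s.png

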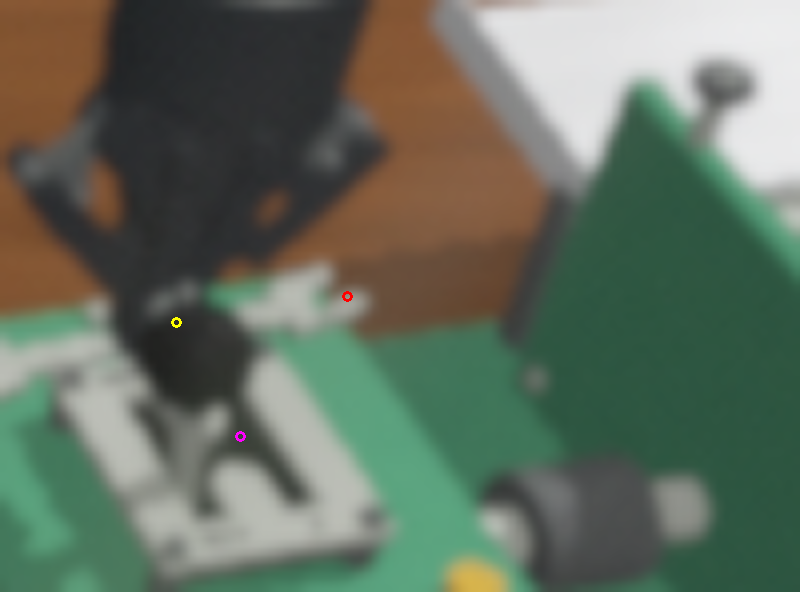

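>>> {"method": "carry_out", "body": {"motion": [[[0.004, 0.0009, 0], 0, 0], [[0.008, 0.0018, -0.001], 0, 0], [[0.012, 0.0027, -0.002], 0, 0], [[0.016, 0.0036, -0.003], 0, 0], [[0.02, 0.0045, -0.003], 0, 0], [[0.023, 0.0052, -0.003], 0, 0], [[0.024, 0.0054, -0.003], 0, 0]]}}

```text
t: 13.75
tool_pos: [0.6084, 0.1191, 0.1333]
tcp_rot: [-0.0, 0.781, -0.624, 0.001]
contact_force: [-1.5, -0.6, -0.9]
finger_gap: 0.0003
```

>>> {"method": "carry_out", "body": {"motion": [[[0.001, 0.0002, 0], 0, 0], [[0.002, 0.0004, 0], 0, 0]]}}

```text
t: 13.95
tool_pos: [0.6103, 0.1195, 0.1332]
tcp_rot: [-0.0, 0.781, -0.624, 0.001]
contact_force: [-2.0, -0.7, -1.4]
finger_gap: -0.0
```

```bash
python3 wl.py m10
```

```text
t 13.95 tcp cutter 15.5 -30.1 133.2 F [-2.  -0.7 -1.4]
scene 0.72 [443.4, 211.7, 457.3, 228.4]
```

View pics/m10.png

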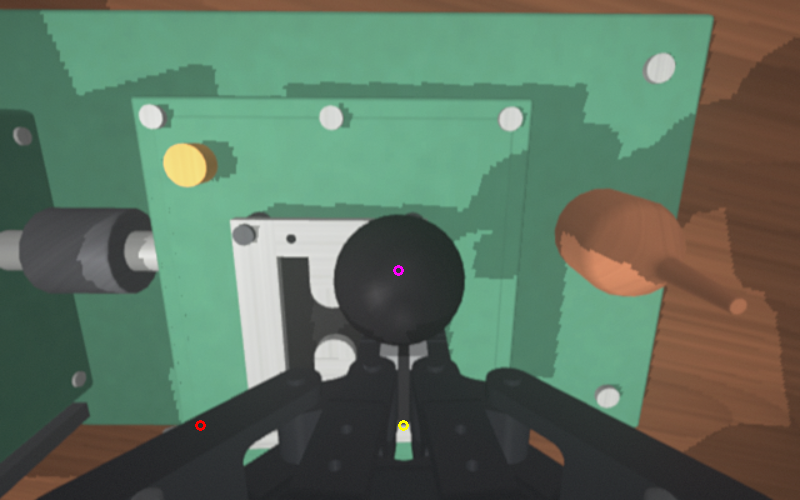

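View pics/m10s.png

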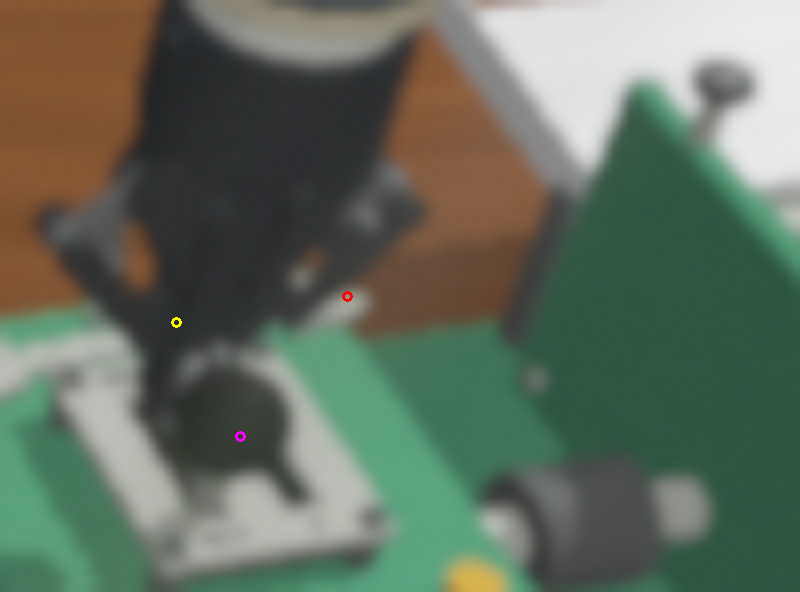

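>>> {"method": "carry_out", "body": {"motion": [[[0.001, 0.0002, 0], 0, 0], [[0.002, 0.0004, 0], 0, 0]]}}

```text
t: 14.3
tool_pos: [0.6124, 0.1198, 0.1334]
tcp_rot: [-0.0, 0.781, -0.624, 0.001]
contact_force: [-3.7, -0.4, -1.3]
finger_gap: 0.0005
```

>>> {"method": "carry_out", "body": {"motion": [[[0.001, 0.0002, 0], 0, 0], [[0.001, 0.0002, 0], 0, 0]]}}

```text
t: 14.5
tool_pos: [0.6131, 0.12, 0.1332]
tcp_rot: [0.0, 0.781, -0.624, 0.0]
contact_force: [-4.0, 0.6, -0.9]
finger_gap: -0.0001
```

>>> {"method": "carry_out", "body": {"motion": [[[0.001, 0.0002, 0], 0, 0], [[0.0015, 0.0003, 0], 0, 0]]}}

```text
t: 14.7
tool_pos: [0.6138, 0.1202, 0.133]
tcp_rot: [0.001, 0.782, -0.624, -0.0]
contact_force: [-8.1, -2.0, 1.1]
finger_gap: -0.0
```

>>> {"method": "carry_out", "body": {"motion": [[[-0.01, -0.0022, 0], 0, 0], [[-0.04, -0.0088, 0], 0, 0], [[-0.06, -0.013, 0.03], 0, 0], [[-0.06, -0.013, 0.08], 0, 0], [[-0.08, -0.02, 0.12], 0, 0], [[-0.1, -0.03, 0.15], 0, 0], [[-0.1, -0.03, 0.15], 0, 0]]}}

```text
t: 15.4
tool_pos: [0.5145, 0.0898, 0.288]
tcp_rot: [-0.002, 0.781, -0.624, 0.003]
contact_force: [1.0, 0.0, -0.2]
finger_gap: -0.0001
```

```bash
python3 wl.py m11; python3 - <<'E'
from h import *
im=ctrl.get_image("top"); cv2.imwrite("pics/topend.png",cv2.resize(im[90:290,50:300],None,fx=3,fy=3,interpolation=cv2.INTER_CUBIC))
E
```

```text
t 15.4 tcp cutter -84.5 -38.0 288.0 F [ 1.   0.  -0.2]
scene 0.73 [363.5, 154.8, 639.1, 301.0]
```

View pics/m11.png

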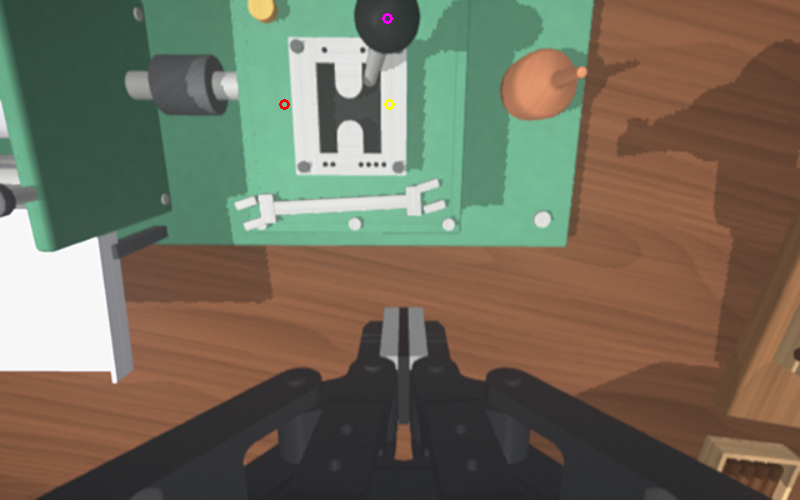

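View pics/m11s.png

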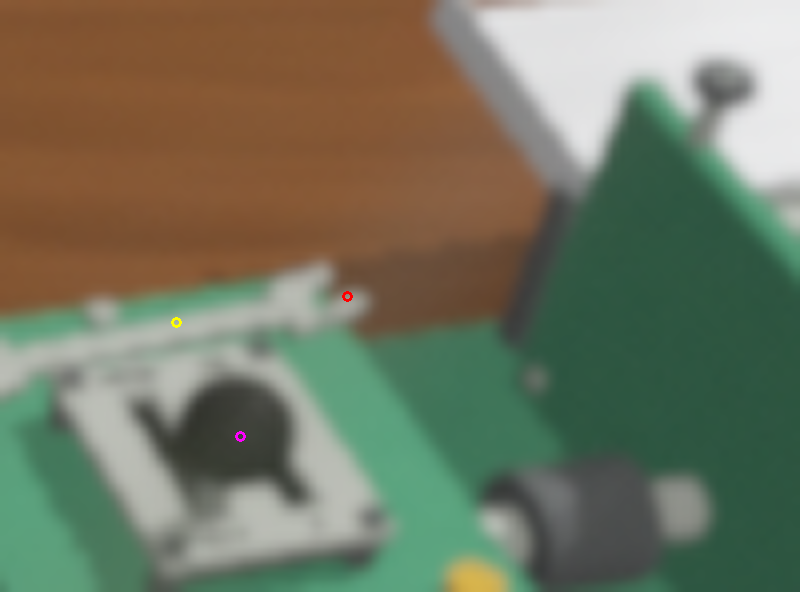

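```bash
python3 -c "
from cell import ctrl
print(ctrl.hand_in())"
```

```text
the job is handed in; nothing more can be done
None
```

The gear lever now stands in the third slot, and I handed the job in at about 15.5 s. With the fingers shut and never gripping, I pushed the knob to neutral, across the gate, then forward until it met the slot end.

**Last checks:**
- **Lever position:** in the last wrist picture the knob is within 1 mm of where it should be at feed_lever 0.31, cross_shaft −0.20. The scene picture agrees to about 2 mm.
- **Forces:** the largest force I read was about 10 N, and the push home against the stop was about 8 N. I only read forces at the end of each move, so a brief peak in between would not show.
- **Robot:** it was clear of everything at hand-in.
- **Bystanders:** the oil can and spanner look unmoved in the pictures. I did not measure them against the start or take a final picture of the things on the rolling board, but the arm never worked there.

**One thing disagreed:** the shut fingertips appeared about 30 mm short of the stated TCP. On the first push they rested on top of the knob with about 8 N. I backed off, lowered the tool by 35 mm, and the pushes after that were clean.

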